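# Push the yellow seed tin through the seed box flap

## Robot

A 6-joint arm with a two-finger parallel gripper is mounted at the origin on the work surface. World frame = base frame: x ahead of the robot, y to its left, z up, the work surface at z = 0. Lengths are in mm, angles in degrees, forces in N, time in s.
With the tool pointing down it reaches from about 300 to 850 mm from the base axis. Payload 4.2 kg.
Tool frame: the origin (TCP) lies at the very end of the fingers, on their centre line; the grasp point (between the pads) lies 19 mm behind it (env.grip_depth is the distance from the TCP to the grasp point, in mm); z points along the fingers, y is the line along which they close (so a half turn about z gives the same grasp; the last joint's range is limited). The gripper opens to 91 mm and grips with 3 to 60 N. Pads are 32 mm wide; open, the fingers measure 118 mm over their backs; the gripper's body (76 mm by 178 mm) begins 60 mm behind the grasp point.
Start: joints at [70.588, 18.312, 89.639, -0, 72.044, -1.146], TCP at [180.223, 546.043, 213.976] pointing down, gripper open.
Joint ranges: [-177.97, 177.97], [-48.28, 115.42], [12.27, 149.76], [-77.06, 257.06], [2.81, 150.46], [-146.56, 146.56]. Speed limits (degrees/s): [147.25, 147.25, 180, 180, 180, 180].

## Interface

Orientations are given as [roll, pitch, yaw] about the fixed x, y, z axes, in that order (R = Rz(yaw) Ry(pitch) Rx(roll)).
In Python, from workcell import env, cams gives the robot as it stands.
- The arm moves only by the tool apply_moves, never from a script. Its argument "deltas" is a list of rows, each a list of 5 numbers: the shift along the tool's x, y, z in m, then the turn about the tool's z in rad, then the opening, from -1 (shut) to 1 (fully open), so that 0 is half open. In form: [[tx, ty, tz, roll, gripper], ...]. A call has 1 to 5 rows; each row is the pose to reach, as a shift and turn from the pose commanded when the call began, along the tool's axes at that moment; what a row does not reach only later rows make up. A row lasts 1/10 s, in which the tool goes at most 50 mm and 8.59 degrees, less where a joint would pass 70% of its speed; a pose out of reach is approached as far as the arm can. A call with a gripper value outside its range is refused whole. The fingers move at their own pace and stop on an object; "grip_force" is the grip in N (left out, the last holds). Time passes only in rows, so rows that repeat a pose let the fingers close. It gives the time, the measured TCP pose, the force, the opening and the grip force at its end, in the units of the state.
- env.state(): the state, without advancing time (a new reading comes with each control period).
- cams.grab_frame(name): name is "scene" or "top"; returns the picture (384x512x3 uint8, blue, green, red); there is no depth.
- cams.get_calibration(name): a dict with "mtx" (3x3 intrinsics, pixels), "eye" and "attitude" of the camera in the world. Camera axes: x right, y down, z forward; pixel columns grow to the right and rows downward; lengths in mm; the calibration is good to about 2 mm. A picture is of the moment at which its call begins. get_calibration takes no time and is no camera call.
- env.job_done(): hands the job in; it is judged then, once.
The state is a dict: "time_s": time; "qpos": joint angles; "qvel": joint speeds; "effort": joint torques, N m; "ee_pos": TCP position; "ee_rot": TCP orientation; "force": force on the tool from outside, world axes, zero at the start; "torque": the same for the moment, N m; "gripper_width": finger opening in mm; "gripper_force": force on a finger pad.
Only numpy, scipy, OpenCV 4.12 (cv2) and the standard library are available. Lean on these libraries where they do the work, as an engineer would, in place of code of your own. Each camera call takes 0.05 s, during which the arm holds its last target. There are 200 camera calls.

## Task

Put the yellow-lidded seed tin away in the black seed box: push it along its lane with the fingertips, through the orange swinging flap ahead of it, until it has gone over the sill and lies flat inside, then draw the fingers back out so that the flap falls shut behind it. Only push the tin; never pick it up or turn it over. Leave the blue-lidded tin with its flap shut, and the pot, trowel and spray bottle, where they are.

Things in the scene. Friction and masses are not known exactly. Their poses are not given: they have to be found in the camera images.
- seed_box: Black plastic seed box, fixed, 208 mm wide. Origin: bench level under the middle of the flap front; +x points through the flaps into the box, +y to the left bay, z up. Level ledge (top z = 25 mm) from x = -170 to a sill edge at x = +6; beyond it the bay floor is 15 mm lower (z = 10) to the back wall at x = 165. Bay walls to z = 98; bays open above from x = 6 to 88, then covered by the two upper tiers, up to z = 182 mm.
- left_mouth (a point): Middle of the left bay's opening at ledge level: seed_box x = 0, y = +60, z = 25 mm; axes as seed_box. The opening is 78 mm wide and 73 mm high, under a black lintel (x = 0 to 6 mm, 6 mm tall). Its lane along x is 78 mm clear between 5 mm thick walls: on the ledge rails with tops 14 mm above the ledge, inside bay walls 73 mm high.
- right_mouth (a point): The same for the right bay, at seed_box y = -60 mm.
- tin_yellow: Tin to put away: closed round aluminium tin, yellow lid, 70 mm diameter, 30 mm high, 70 to 180 g, standing on the ledge in the left or right lane (varies). Origin: centre of its underside. It slides with 1 to 2 N. It tips a little over the sill, and drops flat (origin at seed_box z = 10 mm) once its rear has been pushed past the sill edge: centre at seed_box x over 41 mm.
- tin_blue: The same tin with a blue lid, in the other lane; to be left alone. Origin: centre of its underside.
- flap_left (a joint): Left flap: orange plate 74 mm wide, 54 high, 4 thick, 50 g, hung from a hinge at seed_box x = 0, z = 96 mm. 0 rad: shut, lower edge at z = 42 mm; grows as the lower edge swings inward, to 1.35 rad; it cannot swing outward. No spring or catch: falls shut in about half a second. The tin pushes it open (about 0.7 rad), passes beneath, and lies below its swing once flat inside.
- flap_right (a joint): Hinge of the right flap (lane y = -60 mm), otherwise as flap_left.
- pot: Empty terracotta pot, 126 mm across the rim, 110 mm high, standing to the right. Origin: centre of its underside. Bystander.
- trowel: Green plastic trowel lying to the left, 300 mm long, 70 mm wide, 28 mm high; handle to its -x. Origin: on the bench near its middle. Bystander.
- spray_bottle: Empty green spray bottle with a white head, 72 mm diameter, 214 mm high, standing to the left. Origin: centre of its underside. Bystander.
Mind the look-alikes: they are no part of the job. Of the things like the tin_yellow, leave any that is purple; of the rest the smaller one is meant.

How it is judged (in metres and radians):
On the way, in this order (a step that is already met when the one before it is completed fails the run):
1. the yellow tin's own flap is pushed well open (over 0.35 rad) as the tin enters (x of tin_yellow in the frame of seed_box above -0.045 m and ((y of tin_yellow in the frame of seed_box above 0 m and value of joint flap_left above 0.35 rad) or (y of tin_yellow in the frame of seed_box below 0 m and value of joint flap_right above 0.35 rad))), for 0.05 s.
2. the yellow tin lies inside on the bay floor (x of tin_yellow in the frame of seed_box between 0.036 and 0.135 m and z of tin_yellow in the frame of seed_box below 0.014 m and (y of tin_yellow in the frame of seed_box between 0.045 and 0.075 m or y of tin_yellow in the frame of seed_box between -0.075 and -0.045 m)), for 0.1 s.
At the end, for the whole second after the job is handed in: The yellow tin is flat and at rest on the bay floor (underside within 4 mm of it, centre over 36 mm past the flap front, within 15 mm of the lane centre), both flaps are shut (within 0.08 rad), the blue tin is within 10 mm and pot, trowel and spray bottle within 20 mm of their starts (all of step 2 and value of joint each of flap_left, flap_right below 0.08 rad and angle between tin_yellow's own z axis and vertical below 0.05 rad and linear speed of tin_yellow below 0.01 m/s and distance of tin_blue from where it was at the start of the episode below 0.01 m and distance of each of pot, trowel, spray_bottle from where it was at the start of the episode below 0.02 m); the robot touches nothing.
It fails at once if the yellow tin is lifted over 12 mm off the ledge (height (world z) of tin_yellow above 0.037 m).
It fails at once if the yellow tin is tipped over 0.8 rad (angle between tin_yellow's own z axis and vertical above 0.8 rad).
It fails at once if the blue tin's flap is opened (over 0.15 rad) ((y of tin_yellow in the frame of seed_box above 0 m and value of joint flap_right above 0.15 rad) or (y of tin_yellow in the frame of seed_box below 0 m and value of joint flap_left above 0.15 rad)).
It fails at once if the blue tin is moved over 10 mm (distance of tin_blue from where it was at the start of the episode above 0.01 m).
It fails at once if the pot, the trowel or the spray bottle is moved over 20 mm (distance of any of pot, trowel, spray_bottle from where it was at the start of the episode above 0.02 m).
It also fails if it takes over 32 s, if anything falls off the work surface, if the arm or the gripper's body presses on something with over 40 N, if the wrist force passes 120 N, or if a joint passes its speed limit or range.

## Working session

There is one attempt and no reset: what is moved stays moved. The work goes in short steps, Python scripts to look and compute and a tool call to move; the robot and the scene stay as the last step left them, time stands still between calls to the robot, and variables do not carry over. Pictures are saved under pics/ and viewed, at most 10 in all, crops included, and the job is handed in when it is done.

Besides the shell and the picture viewer there is one more tool, called after "Emit:" as name([rows], argument=value, ...), one row to a line, values as JSON. apply_moves: Moves the arm, as the interface text tells. Its arguments: {"type":"object","properties":{"deltas":{"type":"array"},"grip_force":{"type":"number"}},"required":["deltas"]}

```bash
mkdir -p pics; ls
python3 - <<'E'
from workcell import env,cams
import cv2
for n in("scene","top"):
    cv2.imwrite(f"pics/{n}0.png",cams.grab_frame(n)); c=cams.get_calibration(n); print(n,c)
s=env.state();print(s["time_s"],s["ee_pos"],s["ee_rot"],s["gripper_width"])
E
```

```text
pics
scene {'mtx': array([[370.74988165,   0.        , 258.34883708],
       [  0.        , 370.74988165, 190.56613796],
       [  0.        ,   0.        ,   1.        ]]), 'eye': array([957.42336822, 660.98479554, 876.03328803]), 'attitude': array([-134.85580258,    0.59570825,  146.0329264 ])}
top {'mtx': array([[463.90477271,   0.        , 258.74611789],
       [  0.        , 463.90477271, 192.28529548],
       [  0.        ,   0.        ,   1.        ]]), 'eye': array([ 444.25064792,  -28.95978993, 1687.98549961]), 'attitude': array([-1.77761859e+02,  1.04857246e-01, -9.05102190e+01])}
0.1 [180.06243871 545.60113611 213.20045096] [-1.79908921e+02 -2.74670625e-03  1.61734487e+02] 91.33919311343807
```

View pics/scene0.png

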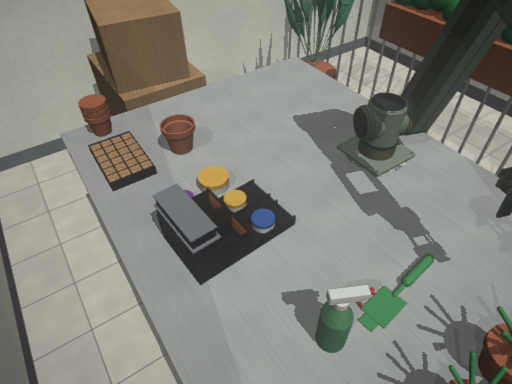

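View pics/top0.png

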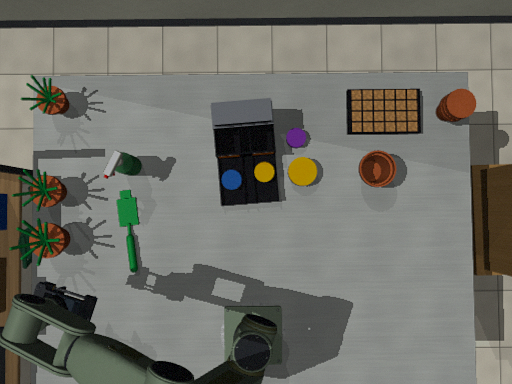

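The scene view shows the small yellow tin at (235,199) in the right lane and the blue one at (263,219) in the left. In the top view they are at (264,172) and (231,180). The large yellow tin at (302,171) and the purple one at (297,138) in the top view are the look-alikes.

```bash
cat > h.py <<'E'
import cv2,numpy as np
from scipy.spatial.transform import Rotation as R
from workcell import env,cams
def ray(n,p):
    c=cams.get_calibration(n); d=np.linalg.inv(c["mtx"])@[p[0],p[1],1]
    return c["eye"],R.from_euler("xyz",c["attitude"],degrees=True).as_matrix()@(d/np.linalg.norm(d))
def plane(n,p,z):
    e,d=ray(n,p); return e+d*(z-e[2])/d[2]
def tri(p,q):
    e,d=ray("scene",p); f,g=ray("top",q)
    t=np.linalg.lstsq(np.c_[d,-g],f-e,rcond=None)[0]
    a,b=e+t[0]*d,f+t[1]*g; return (a+b)/2,np.linalg.norm(a-b)
def blobs(im,lo,hi,amin=20):
    m=cv2.inRange(cv2.cvtColor(im,cv2.COLOR_BGR2HSV),lo,hi)
    cs,_=cv2.findContours(m,cv2.RETR_EXTERNAL,cv2.CHAIN_APPROX_NONE)
    return [(c,cv2.contourArea(c)) for c in cs if cv2.contourArea(c)>amin]
E
cat > m.py <<'E'
from h import *
S,T=cv2.imread("pics/scene0.png"),cv2.imread("pics/top0.png")
for nm,lo,hi in(("yel",(18,150,90),(32,255,255)),("blue",(105,120,60),(120,255,255)),("orange",(3,90,40),(14,255,255))):
    for n,im in(("scene",S),("top",T)):
        for c,a in blobs(im,lo,hi,12):
            e=cv2.minAreaRect(c); 
            if 140<e[0][0]<320 and 100<e[0][1]<260: print(nm,n,a,np.round(e[0],1),np.round(e[1],1),round(e[2],1),plane(n,e[0],55).round(0))
m=cv2.inRange(cv2.cvtColor(T,cv2.COLOR_BGR2HSV),(0,0,0),(180,255,45))
cv2.imwrite("pics/crop.png",np.vstack([cv2.resize(T[90:215,200:320],None,fx=4.5,fy=4.5,interpolation=cv2.INTER_CUBIC)]))
E
python3 m.py
```

```text
yel scene 53.0 [231.1 198.9] [14.7 11.5] 67.4 [593. -46.  55.]
yel top 296.5 [263.8 171.8] [19.1 19.8] 45.0 [580. -45.  55.]
yel top 612.0 [302. 171.] [28. 28.] 90.0 [ 582. -180.   55.]
blue scene 316.0 [262.5 218. ] [18. 23.] 90.0 [557.  73.  55.]
blue top 305.0 [231. 179.] [19.8 19.8] 45.0 [556.  71.  55.]
orange scene 100.0 [236.5 225.5] [19.8  7.1] 45.0 [635.  54.  55.]
orange scene 74.5 [212.8 201.2] [17.   6.4] 45.0 [644. -69.  55.]
orange scene 203.0 [181.8 146.5] [13.2 19.6] 75.1 [ 604. -369.   55.]
orange scene 633.5 [176.5 126.5] [23. 33.] 90.0 [ 567. -493.   55.]
```

View pics/crop.png

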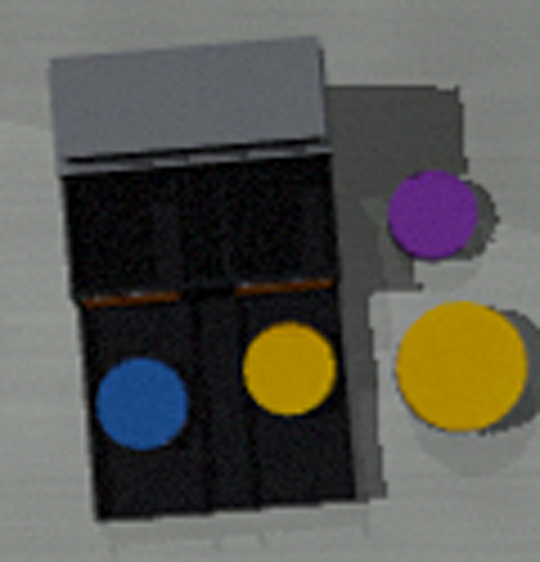

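The crop shows the box turned slightly. Its front corners are at about (98,520) and (355,500), the flap tops run (84,300)–(180,295) and (236,291)–(333,281), and the yellow tin is in the right lane.

```bash
cat > m2.py <<'E'
from h import *
S=cv2.imread("pics/scene0.png");T=cv2.imread("pics/top0.png")
o=lambda u,v:((u+.5)/4.5-.5+200,(v+.5)/4.5-.5+90)
P=lambda u,v,z:plane("top",o(u,v),z)
FL,FR=P(98,520,30),P(355,500,30); print("front",FL.round(),FR.round(),np.linalg.norm(FL-FR))
a,b,c,d=[P(*q,92) for q in((84,300),(180,295),(236,291),(333,281))]
print("flaps",*[x.round() for x in(a,b,c,d)],np.linalg.norm(a-b),np.linalg.norm(c-d))
v=(a+b-c-d); yw=np.arctan2(-v[0],v[1]); v2=FL-FR; yw2=np.arctan2(-v2[0],v2[1])
mf=(FL+FR)/2; mh=(a+b+c+d)/4; ax=mh-mf; print("yaws",np.degrees([yw,yw2,np.arctan2(ax[1],ax[0])]),"len",np.hypot(*ax[:2]))
def big(im,lo,hi,x0,x1,y0,y1):
    m=np.zeros_like(im);m[y0:y1,x0:x1]=im[y0:y1,x0:x1]
    c=max(blobs(m,lo,hi,12),key=lambda t:t[1])[0]; r=cv2.boundingRect(c); return np.array(cv2.minEnclosingCircle(c)[0]),r
ys,r1=big(S,(14,100,80),(35,255,255),218,252,190,212); yt,r2=big(T,(18,150,90),(32,255,255),250,280,155,190)
bs,r3=big(S,(100,100,60),(125,255,255),245,280,200,235); bt,_=big(T,(105,120,60),(120,255,255),215,245,160,200)
print(r1,r3)
for p,q in((ys,yt),(bs,bt)): print("tri",tri(p,q))
# hinge tops in scene: flaps' centroids triangulated
print("tins z55",plane("top",yt,55),plane("top",bt,55))
for k in np.radians([4,5]):
    Rm=np.array([[np.cos(k),-np.sin(k)],[np.sin(k),np.cos(k)]])
    for n,p in(("y",yt),("b",bt)): print(k,n,"box",Rm.T@(plane("top",p,55)[:2]-mh[:2]), "front",Rm.T@(mf[:2]-mh[:2]))
E
python3 m2.py
```

```text
front [464. 107.  30.] [478. -97.  30.] 204.70596353276534
flaps [632. 112.  92.] [636.  38.  92.] [638.  -5.  92.] [645. -79.  92.] 73.78447801799264 74.85682799158266
yaws [3.80684905 3.93744931 3.90197701] len 167.00105708574225
(223, 190, 24, 18) (251, 209, 24, 19)
tri (array([580.75473296, -45.6675928 ,  51.90082145]), np.float64(0.2049454584542503))
tri (array([555.60972897,  70.59569025,  51.88893022]), np.float64(0.4404954368024672))
tins z55 [580.58277382 -45.69088866  55.        ] [555.57702033  70.2787589   55.        ]
0.06981317007977318 y box [-61.47747742 -58.19046634] front [-167.00081269    0.28570925]
0.06981317007977318 b box [-78.33268448  59.24099816] front [-167.00081269    0.28570925]
0.08726646259971647 y box [-62.48367777 -57.10867373] front [-166.97039134    3.2002318 ]
0.08726646259971647 b box [-77.28685605  60.59906932] front [-166.97039134    3.2002318 ]
```

Emit:
apply_moves([
  [-0.035,-0.033,0,-0.08,-1],
  [-0.07,-0.066,0,-0.16,-1],
  [-0.105,-0.099,0,-0.24,-1],
  [-0.14,-0.132,0,-0.32,-1],
  [-0.175,-0.165,0,-0.387,-1],
])

```text
time_s: 0.6
ee_pos: [295.0, 332.6, 213.7]
ee_rot: [-180.0, -0.0, -175.9]
force: [1.0, -0.1, 0.0]
gripper_width: 54.1
gripper_force: 0.0
```

Emit:
apply_moves([
  [-0.02,-0.044,0,0,-1],
  [-0.04,-0.088,0,0,-1],
  [-0.06,-0.132,0,0,-1],
  [-0.08,-0.176,0,0,-1],
  [-0.1,-0.22,0,0,-1],
])

```text
time_s: 1.1
ee_pos: [409.8, 120.0, 213.9]
ee_rot: [180.0, 0.0, -176.1]
force: [1.3, 1.2, -0.9]
gripper_width: 14.1
gripper_force: 0.0
```

Emit:
apply_moves([
  [-0.02,-0.044,0,0,-1],
  [-0.04,-0.088,0,0,-1],
  [-0.06,-0.132,0,0,-1],
  [-0.08,-0.176,0,0,-1],
  [-0.09,-0.18,0,0,-1],
])

```text
time_s: 1.6
ee_pos: [512.9, -56.0, 213.4]
ee_rot: [-179.9, 0.0, -176.4]
force: [0.1, 1.1, 0.1]
gripper_width: 0.3
gripper_force: 0.0
```

Emit:
apply_moves([
  [0.001,0.004,0.045,0,-1],
  [0.001,0.004,0.09,0,-1],
  [0.001,0.004,0.135,0,-1],
  [0.001,0.004,0.165,0,-1],
  [0.001,0.004,0.177,0,-1],
])

```text
time_s: 2.1
ee_pos: [507.6, -46.6, 33.9]
ee_rot: [179.9, -0.4, -176.1]
force: [-0.7, -1.0, 0.7]
gripper_width: 0.6
gripper_force: 0.0
```

Run:
```python
from h import *
T=cams.grab_frame("top");S=cams.grab_frame("scene")
cv2.imwrite("pics/a.png",np.hstack([cv2.resize(T[90:220,200:320],(480,520)),cv2.resize(S[160:260,160:235+5],(416,520))[:, :320]]))
s=env.state();print(s["ee_pos"],s["ee_rot"],s["force"])
```

```text
[509.16514991 -47.01909082  35.67455878] [ 179.94873092   -0.20031664 -176.06605653] [0.41586463 1.21649922 0.0986755 ]
```

View pics/a.png

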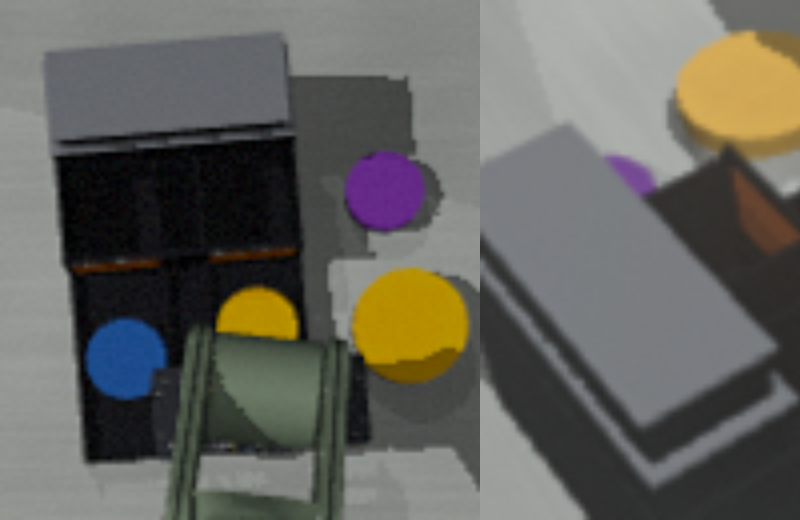

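The tin is ahead of the closed fingers, which stand in the right lane. The tool can't tilt under the lintel, so I'll push briskly up to the lintel and let the tin slide the last few millimetres over the sill.

Emit:
apply_moves([
  [0,-0.004,0,0,-1],
  [-0.01,-0.004,0,0,-1],
  [-0.06,-0.004,0,0,-1],
  [-0.11,-0.004,0,0,-1],
  [-0.11,-0.004,0,0,-1],
])

```text
time_s: 2.7
ee_pos: [625.2, -44.1, 38.2]
ee_rot: [-180.0, 0.2, -176.1]
force: [-0.1, 0.4, -0.2]
gripper_width: 0.4
gripper_force: 0.0
```

Run:
```python
from h import *
T=cams.grab_frame("top");S=cams.grab_frame("scene")
cv2.imwrite("pics/b.png",np.hstack([cv2.resize(T[90:220,200:300],(400,520)),cv2.resize(S[165:265,180:260],(400,500)).copy() if 0 else cv2.resize(S[165:265,175:252],(400,520))]))
s=env.state();print(s["ee_pos"],s["ee_rot"],s["force"])
```

```text
[621.76426122 -44.1474791   37.73125152] [-1.79986201e+02  1.47034052e-01 -1.76084036e+02] [-0.06656256 -0.48711345  0.19206322]
```

View pics/b.png

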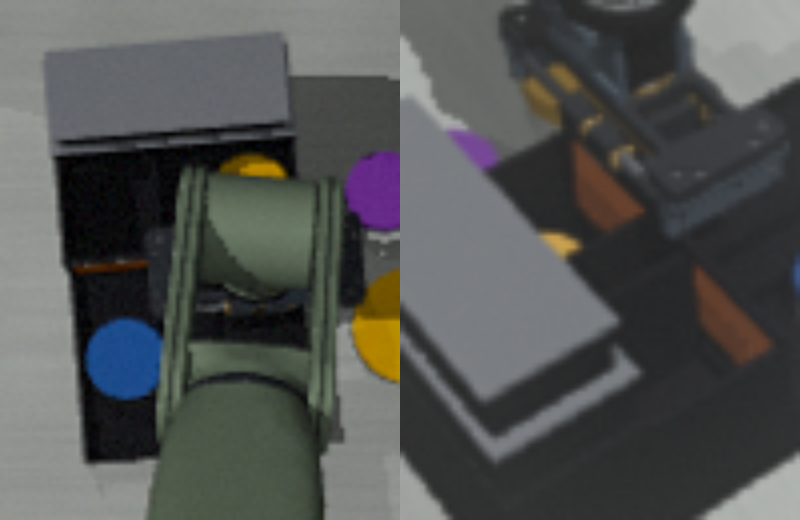

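The yellow tin is inside, well past the flap (top view about (252,168) in the crop), and the flap looks shut. Next I draw back, rise, and check.

Emit:
apply_moves([
  [0.04,0,0,0,-1],
  [0.08,0,0,0,-1],
  [0.12,0,-0.02,0,-1],
  [0.15,0,-0.06,0,-1],
  [0.17,0,-0.11,0,-1],
])

```text
time_s: 3.3
ee_pos: [447.5, -55.5, 143.8]
ee_rot: [179.9, -0.2, -176.1]
force: [0.8, -0.3, 0.7]
gripper_width: 0.4
gripper_force: 0.0
```

Emit:
apply_moves([
  [0.02,0,-0.03,0,-1],
  [0.02,0.03,-0.06,0,-1],
  [0.02,0.08,-0.06,0,-1],
  [0.02,0.12,-0.06,0,-1],
  [0.02,0.12,-0.06,0,-1],
])

```text
time_s: 3.8
ee_pos: [422.8, 66.0, 204.5]
ee_rot: [179.9, 0.2, -175.8]
force: [0.2, -0.6, 0.4]
gripper_width: 0.7
gripper_force: 0.0
```

Run:
```python
from h import *
T=cams.grab_frame("top");S=cams.grab_frame("scene")
cv2.imwrite("pics/c.png",np.hstack([cv2.resize(T[90:220,200:300],(400,520)),cv2.resize(S[165:265,190:267],(400,520))]))
k=np.radians(3.9);Rm=np.array([[np.cos(k),-np.sin(k)],[np.sin(k),np.cos(k)]])
c=[c for c,a in blobs(T,(18,150,70),(32,255,255),20) if 245<c[:,0,0].mean()<280]
for q in c: p=cv2.minEnclosingCircle(q)[0]; print(p,cv2.boundingRect(q),Rm.T@(plane("top",p,40)[:2]-[639.5,16.5]))
s=env.state();print(s["time_s"],s["ee_pos"],s["force"])
```

```text
(262.5, 138.11538696289062) (253, 129, 20, 20) [ 58.56422891 -62.27505325]
3.9 [423.21731858  62.91574669 203.91752544] [ 1.13300012 -0.03960799  0.25741547]
```

View pics/c.png

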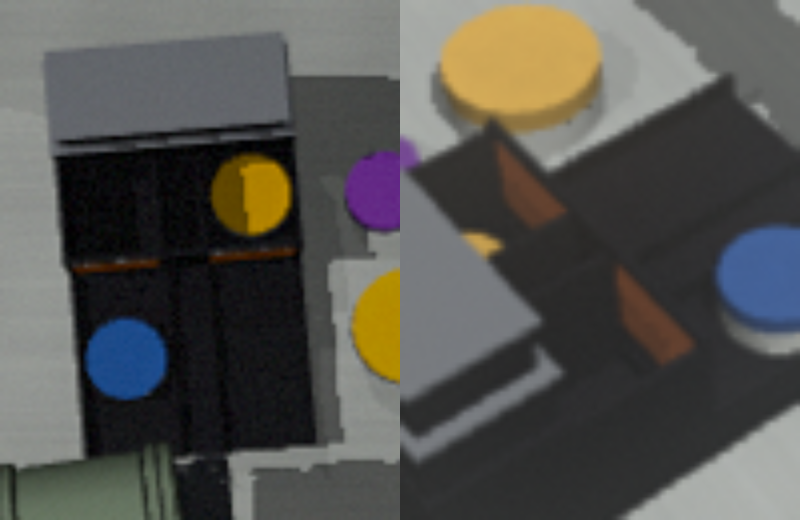

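The whole yellow lid is visible inside the right bay, about 58 mm past the flap front. Both flaps are shut, the blue tin has not moved, and the arm is clear.

```bash
python3 -c "
from workcell import env
print(env.job_done())"
```

```text
the job is handed in; nothing more can be done
None
```

I pushed the small yellow tin through its flap into the right bay and handed the job in; its verdict wasn't shown, but the last pictures had the tin about 58 mm past the flap front, both flaps shut, the blue tin in place and the arm clear.

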